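# Clamp a specimen block with the inner knob of a coaxial pair

## Robot

A 6-joint arm with a two-finger parallel gripper is mounted at the origin on the work surface. World frame = base frame: x ahead of the robot, y to its left, z up, the work surface at z = 0. Lengths are in m, angles in rad, forces in N, time in s.
With the tool pointing down it reaches from about 0.35 to 0.85 m from the base axis. Payload 8.1 kg.
Tool frame: the origin (TCP) lies on the centre line of the jaws, within the pads' length; the fingertips stand robot.tips_ahead ahead of it and the grasp point (between the pads) lies 8 mm behind it (robot.tips_ahead is the distance from the TCP to the fingertips, in m); z points along the fingers, y is the direction in which the jaws open and shut (so a half turn about z gives the same grasp; the last joint's range is limited). The gripper opens to 93 mm and grips with 3 to 60 N. Pads are 15 mm wide; open, the fingers measure 128 mm over their backs; the gripper's body (75 mm by 188 mm) begins 65 mm behind the grasp point.
Start: joints at [1.244, 0.13, 1.488, -0, 1.523, -0.085], TCP at [0.144, 0.583, 0.23] pointing down, gripper open.
Joint ranges: [-2.96, 2.96], [-0.89, 2.26], [0.02, 2.5], [-1.34, 4.48], [0, 2.73], [-2.66, 2.66]. Speed limits (rad/s): [2.39, 2.39, 2.79, 3.14, 3.14, 3.14].

## Interface

Orientations are given as a rotation vector (axis times angle).
In Python, from plant import monitor, eyes, job, robot gives the robot as it stands.
- The arm moves only by the tool servo_tool, never from a script. Its argument "plan" is a list that holds one entry, the list of rows, each a list of 7 numbers: the closure, from -1 (fully open) to 1 (shut), so that 0 is half open, then the shift along the world's x, y, z in mm, then the turn, a rotation vector about the world's x, y, z in rad. In form: [[[hand, dx, dy, dz, ax, ay, az], ...]]. A call has 1 to 12 rows; each row shifts and turns the commanded pose from where the row before left it; what a row does not reach is not made up. A row lasts 1/10 s, in which the tool goes at most 50 mm and 8.59 degrees, less where a joint would pass 70% of its speed; a pose out of reach is approached as far as the arm can. A call with a gripper value outside its range is refused whole. The fingers move at their own pace and stop on an object; "force" is the grip in N (left out, the last holds). Time passes only in rows, so rows that do not move let the fingers close. It gives the time, the measured TCP pose, the force and the opening at its end, in the units of the state.
- monitor.read_state(): the state, without advancing time (a new reading comes with each control period).
- eyes.read_camera(name): name is "scene" or "top" or "wrist"; returns the picture (384x512x3 uint8, red, green, blue); there is no depth.
- eyes.camera_info(name): a dict with "mtx" (3x3 intrinsics, pixels), "D" ([k1, k2, p1, p2, k3] as OpenCV has them; the pictures are not rectified), "R" (3x3) and "t" (3): a world point X has camera coordinates R X + t. Camera axes: x right, y down, z forward; pixel columns grow to the right and rows downward; lengths in m; the calibration is good to about 2 mm. A picture is of the moment at which its call begins: read the wrist's pose just before it. camera_info takes no time and is no camera call; for the wrist camera it gives the pose at the moment of the call.
- job.close_job(): hands the job in, once; it reports no verdict.
The state is a dict: "t": time; "q": joint angles; "dq": joint speeds; "joint_torque": joint torques, N m; "tool_pos": TCP position; "orientation": TCP orientation; "force": force on the tool from outside, world axes, zero at the start; "wrist_torque": the same for the moment, N m; "opening": finger opening in m.
Only numpy, scipy, OpenCV 4.12 (cv2) and the standard library are available. Lean on these libraries where they do the work, as an engineer would, in place of code of your own. Each camera call takes 0.05 s, during which the arm holds its last target. There are 200 camera calls.

## Task

Stand the wax specimen block upright on the bed of the small bench clamp, a long side of its foot towards the fence, and let go of it. Then turn only the small inner knob clockwise until the jaw presses the block against the fence with about 10 N, never more than 20 N, and let go. Leave the outer ring around the knob at its setting and do not disturb the other things on the bench.

Things in the scene. Friction and masses are not known exactly. Their poses are not given: they have to be found in the camera images.
- block: The specimen block, loose, 40 to 85 g: white plastic foot 40 (its x) x 28 (its y) x 16 mm high, with a cream wax block 34 (x) x 24 (y) x 18 mm centred on top, 34 mm high in all. The only such two-step block. Origin: centre of its underside, z up. Grip it by the wax, best across its 34 mm.
- clamp: The bench clamp, fixed. Base plate 100 (its x) x 220 (its y) x 12 mm; origin: centre of the plate's underside. Fence at its -y end; at its +y end a grey housing 72 x 72 mm, top 36 mm above the bench, with ring and knob. The jaw slides to -y, 8 mm per radian of the knob. Its pad is sprung: after contact the clamping force grows by roughly 50 N per further radian.
- bed (a point): Where the block stands: on the base plate's top, 12 mm above the bench, 19 mm from the fence face; axes as the clamp's. The block's x lies along the clamp's x, either way round. Fence to jaw pad is 35 to 40 mm at the start (foot: 28 mm); the jaw pushes the block along until it meets the fence. Jaw and pad: 50 mm wide in x, 13 mm high above the plate.
- fence: The fixed steel fence on the clamp, 56 (x) x 10 (y) x 14 mm high. Origin: middle of the lower edge of the face that the block is pressed against; the face looks to +y of the clamp.
- knob_top (a point): Centre of the top of the inner knob, on the vertical axis of knob and ring, 68 mm above the bench. Knob: aluminium, round, 26 mm diameter, 20 mm proud of the ring; clockwise closes. It stays where it is left. Drag when turning 0.15 N m (a paused hand may feel less); once the block is nipped the torque rises by 0.008 N m per newton of clamping force over readings taken likewise before.
- ring_mark (a point): A point on the flat top of the outer ring (the zero setting), 27 mm from the knob's axis, on its white line; it moves with the ring. Ring: dark steel, 60 mm diameter, 12 mm high, its top 48 mm above the bench, 20 mm below the knob's top. It turns very easily (0.03 N m), so fingertips that rub on it will drag it.
- jar: Bystander: small clear jar with white cap, 52 mm diameter, 65 mm high, loose. Origin: centre of underside.
- flat_cassette: Bystander: flat white cassette 40 x 28 x 8 mm, loose. Origin: centre of underside.
- bottle: Bystander: white bottle, 66 mm diameter, 160 mm high. Origin: centre of underside.
- bowl: Bystander: steel bowl, 110 mm diameter, 40 mm high. Origin: centre of underside.
- mug: Bystander: white mug, 76 mm diameter, 85 mm high. Origin: centre of underside.
- brush: Bystander: brush lying on the bench. Origin: underside, near its middle.
- weight: Bystander: dark steel weight 50 x 30 x 25 mm. Origin: centre of underside.
Things that resemble listed ones, but are neither listed nor needed, are in the scene too. What is shaped like the block but yellow is not meant. What is shaped like the clamp but red is not meant.

How it is judged:
On the way, in this order (a step that is already met when the one before it is completed fails the run):
1. the block stands on the clamp's bed between fence and jaw, released (x of block in the frame of bed between -0.015 and 0.015 m and y of block in the frame of bed between -0.015 and 0.015 m and z of block in the frame of bed between -0.003 and 0.003 m and angle between block's own z axis and vertical below 0.12 rad and contact force between the fingers and block below 0.1 N), for 0.2 s.
2. the jaw presses the block against the fence with more than 5 N (x of block in the frame of bed between -0.015 and 0.015 m and y of block in the frame of bed between -0.015 and 0.015 m and z of block in the frame of bed between -0.003 and 0.003 m and angle between block's own z axis and vertical below 0.12 rad and contact force between block and fence above 5 N), for 0.2 s.
At the end, for the whole second after the job is handed in: The block stands upright (within 0.12 rad) on the bed, within 15 mm of the bed point along each of the clamp's axes, its x along the clamp's x within 0.08 rad, at rest; block and fence press on each other with 5 to 16 N; the ring's mark is within 3 mm of where it was (all of step 2 and contact force between block and fence below 16 N and angle between the x axis of block and the x axis of clamp, either way round below 0.08 rad and distance of ring_mark from where it was at the start of the episode below 0.003 m and linear speed of block below 0.01 m/s); the robot touches nothing.
It fails at once if the block is pressed against the fence with more than 20 N (contact force between block and fence above 20 N).
It fails at once if the outer ring is dragged round (its mark moves more than 3 mm) (distance of ring_mark from where it was at the start of the episode above 0.003 m).
It fails at once if another thing on the bench is displaced by more than 25 mm (distance of any of jar, flat_cassette, bottle, bowl, mug, brush, weight from where it was at the start of the episode above 0.025 m).
It also fails if it takes over 72 s, if anything falls off the work surface, if the arm or the gripper's body presses on something with over 40 N, if the wrist force passes 120 N, or if a joint passes its speed limit or range.

## Working session

There is one attempt and no reset: what is moved stays moved. The work goes in short steps, Python scripts to look and compute and a tool call to move; the robot and the scene stay as the last step left them, time stands still between calls to the robot, and variables do not carry over. Pictures are saved under pics/ and viewed, about 8 in all and at most 12, crops included, and the job is handed in when it is done.

Besides the shell and the picture viewer there is one more tool, called as name([rows], argument=value, ...), one row to a line, values as JSON. servo_tool: Moves the arm, as the interface text tells. Its arguments: {"type":"object","properties":{"plan":{"type":"array"},"force":{"type":"number"}},"required":["plan"]}

```bash
ls; mkdir -p pics
python3 - <<'E'
from plant import monitor, eyes, job, robot
import cv2
print(robot.tips_ahead, monitor.read_state())
for n in("scene","top"):
    im=eyes.read_camera(n); cv2.imwrite(f"pics/{n}0.png",im[:,:,::-1])
    print(n,eyes.camera_info(n))
E
```

```text
pics
0.011 {'t': 0.0, 'q': array([ 1.24358304e+00,  1.31144368e-01,  1.48927200e+00, -1.30975344e-05,
        1.52301919e+00, -8.54058215e-02]), 'dq': array([-0.00252452,  0.00076577, -0.00060447, -0.0003279 , -0.00051175,
       -0.00033168]), 'joint_torque': array([ 1.18017197e-03, -5.59872508e+01, -4.91747725e+01,  7.68468459e-02,
        3.58113565e-02, -9.21874357e-05]), 'tool_pos': array([0.1434821 , 0.58202   , 0.22860148]), 'orientation': array([-3.78860448e-01, -3.11829596e+00,  2.83732682e-03]), 'force': array([-0.44588565,  0.9185546 ,  0.59566585]), 'wrist_torque': array([-0.03535418, -0.01237966, -0.03109432]), 'opening': 0.09305854321444958}
scene {'mtx': array([[440.87341156,   0.        , 254.97773339],
       [  0.        , 440.87341156, 192.43028754],
       [  0.        ,   0.        ,   1.        ]]), 'D': array([0.05402295, 0.        , 0.        , 0.        , 0.        ]), 'R': array([[-0.14580777,  0.98912792, -0.01913254],
       [ 0.69443721,  0.08855489, -0.71408332],
       [-0.70462547, -0.11740525, -0.69979922]]), 't': array([ 0.06365936, -0.3323535 ,  1.5798814 ])}
top {'mtx': array([[360.88386841,   0.        , 253.51347197],
       [  0.        , 360.88386841, 192.35901388],
       [  0.        ,   0.        ,   1.        ]]), 'D': array([-0.00809016,  0.        ,  0.        ,  0.        ,  0.        ]), 'R': array([[ 0.00798712, -0.99986685,  0.0142297 ],
       [-0.99442937, -0.00943774, -0.10498172],
       [ 0.10510204, -0.01331193, -0.99437234]]), 't': array([0.01222348, 0.5741035 , 1.12065429])}
```

```bash
python3 -c "
import cv2
for n in('scene','top'):
    cv2.imwrite(f'pics/{n}0b.png',cv2.resize(cv2.imread(f'pics/{n}0.png'),(800,600),interpolation=cv2.INTER_CUBIC))"
```

```text
(no output)
```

View pics/top0b.png

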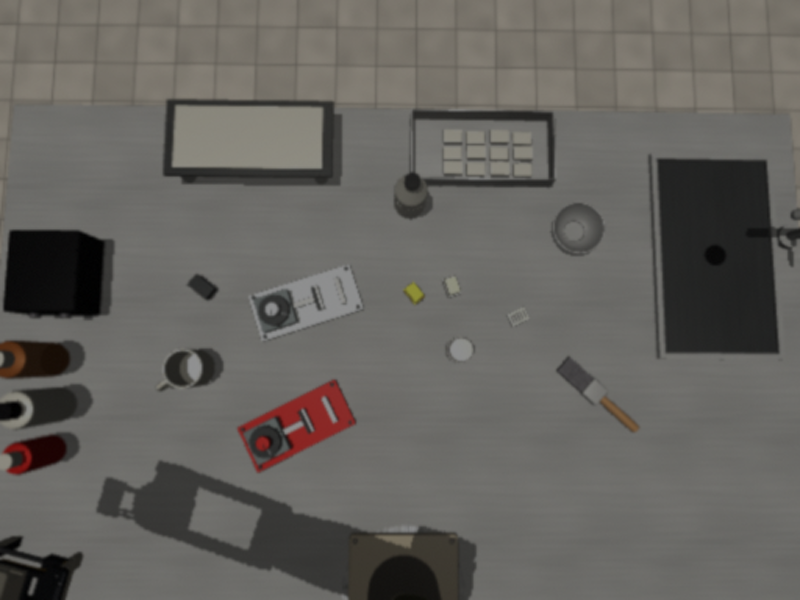

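View pics/scene0b.png

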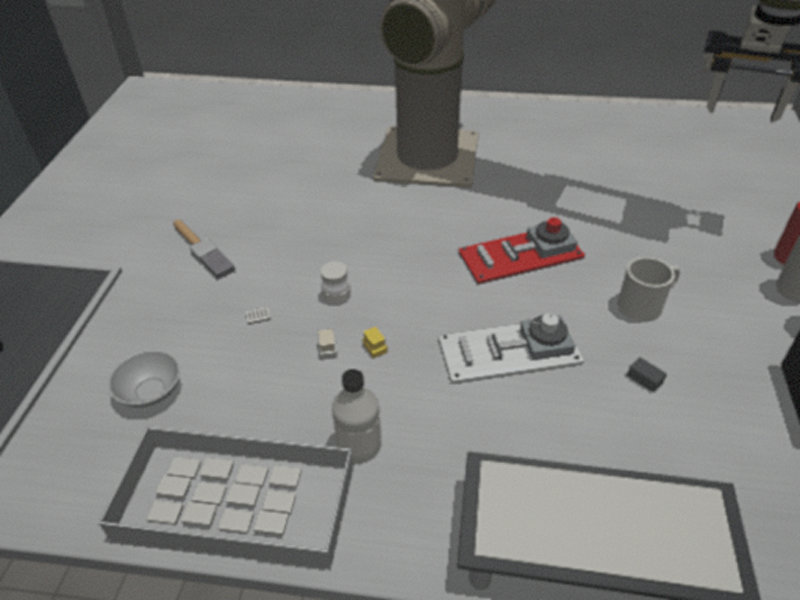

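The top view (800-wide) shows the white clamp at about (306,302), with its knob at (272,309), its fence at (341,291) and its jaw at (318,298). The block is at (452,286), the yellow decoy at (414,293) and the jar at (460,349). I'll get coarse positions first, then refine them with the wrist camera.

```bash
cat > h.py <<'E'
from plant import monitor, eyes, job, robot
import cv2, numpy as np
from scipy.spatial.transform import Rotation as Ro
def ray(ci,uv,z):
    n=cv2.undistortPoints(np.array(uv,float).reshape(-1,1,2),ci["mtx"],ci["D"]).reshape(-1,2)
    d=np.c_[n,np.ones(len(n))]@ci["R"]; c=-ci["R"].T@ci["t"]
    return c+d*((z-c[2])/d[:,2])[:,None]
def proj(ci,X):
    return cv2.projectPoints(np.array(X,float),cv2.Rodrigues(ci["R"])[0],ci["t"],ci["mtx"],ci["D"])[0].reshape(-1,2)
def st():
    s=monitor.read_state(); R=Ro.from_rotvec(s["orientation"]).as_matrix()
    print("t",s["t"],"p",s["tool_pos"].round(4),"F",s["force"].round(2),"M",s["wrist_torque"].round(3),"op",round(s["opening"],4),"toolz",R[:,2].round(3),"tooly ang",round(np.arctan2(R[1,1],R[0,1]),4),"q",s["q"].round(3))
    return s
E
python3 - <<'E'
from h import *
ci=eyes.camera_info("top"); k=1/1.5625
print("corners",ray(ci,np.array([[249,297],[349,265],[363,307],[264,339]])*k,.012).round(4))
print("knob",ray(ci,np.array([[272,309]])*k,.068).round(4))
print("fence",ray(ci,np.array([[341,291]])*k,.026).round(4))
print("block",ray(ci,np.array([[452,286]])*k,.034).round(4))
print("yellow,jar",ray(ci,np.array([[414,293],[460,349]])*k,.034).round(4))
ci=eyes.camera_info("scene")
print("block",ray(ci,np.array([[326,337]])*k,.034).round(4))
st()
w=eyes.camera_info("wrist");s=monitor.read_state();R=Ro.from_rotvec(s["orientation"]).as_matrix()
print("cam in tool",R.T@(-w["R"].T@w["t"]-s["tool_pos"]),"\n",w["R"]@R,w["mtx"])
E
```

```text
corners [[0.5804 0.3213 0.012 ]
 [0.6495 0.1158 0.012 ]
 [0.5618 0.0854 0.012 ]
 [0.494  0.2875 0.012 ]]
knob [[0.551  0.2615 0.068 ]]
fence [[0.593  0.1303 0.026 ]]
block [[ 0.6046 -0.0966  0.034 ]]
yellow,jar [[ 0.5894 -0.019   0.034 ]
 [ 0.4764 -0.1125  0.034 ]]
block [[ 0.6118 -0.0941  0.034 ]]
t 0.1 p [0.1435 0.5821 0.2287] F [-0.4   0.6   0.46] M [ 0.009 -0.02   0.042] op 0.0929 toolz [-0.001 -0.002 -1.   ] tooly ang 1.329 q [ 1.244  0.131  1.489 -0.     1.523 -0.085]
cam in tool [ 0.06724147 -0.00063366 -0.15584324] 
 [[-8.57188128e-05  9.99999755e-01 -6.94343820e-04]
 [-9.69268613e-01 -2.53896430e-04 -2.46004657e-01]
 [-2.46004773e-01  6.51918444e-04  9.69268398e-01]] [[314.83830425   0.         253.64174322]
 [  0.         314.83830425 189.00361749]
 [  0.           0.           1.        ]]
```

servo_tool([
  [[-1,34.5,-32,-2.5,0,0,-0.084],[-1,34.5,-32,-2.5,0,0,-0.084],[-1,34.5,-32,-2.5,0,0,-0.084],[-1,34.5,-32,-2.5,0,0,-0.084],[-1,34.5,-32,-2.5,0,0,-0.084],[-1,34.5,-32,-2.5,0,0,-0.084],[-1,34.5,-32,-2.5,0,0,-0.084],[-1,34.5,-32,-2.5,0,0,-0.084],[-1,34.5,-32,-2.5,0,0,-0.084],[-1,34.5,-32,-2.5,0,0,-0.084],[-1,34.5,-32,-2.5,0,0,-0.084],[-1,34.5,-32,-2.5,0,0,-0.084]],
])

```text
t: 1.3
tool_pos: [0.5586, 0.1969, 0.1991]
orientation: [-1.842, -2.544, 0.001]
force: [0.6, 1.7, -0.0]
opening: 0.0931
```

servo_tool([
  [[-1,0,0,0,0,0,0],[-1,0,0,0,0,0,0],[-1,0,0,0,0,0,0]],
])

```text
t: 1.6
tool_pos: [0.5569, 0.1992, 0.1993]
orientation: [-1.836, -2.548, 0.001]
force: [-0.5, -0.1, 0.1]
opening: 0.0934
```

Run:
```python
from h import *
import pickle
st(); ci=eyes.camera_info("wrist"); im=eyes.read_camera("wrist")[:,:,::-1]
pickle.dump(ci,open("w1.pkl","wb")); cv2.imwrite("pics/w1.png",im)
cv2.imwrite("pics/w1b.png",cv2.resize(im,(800,600),interpolation=cv2.INTER_CUBIC))
```

```text
t 1.6 p [0.5569 0.1992 0.1993] F [-0.54 -0.15  0.15] M [-0.065  0.027  0.005] op 0.0934 toolz [-0.001  0.    -1.   ] tooly ang 0.3221 q [ 0.257  0.124  1.551  0.     1.468 -0.066]
```

View pics/w1b.png

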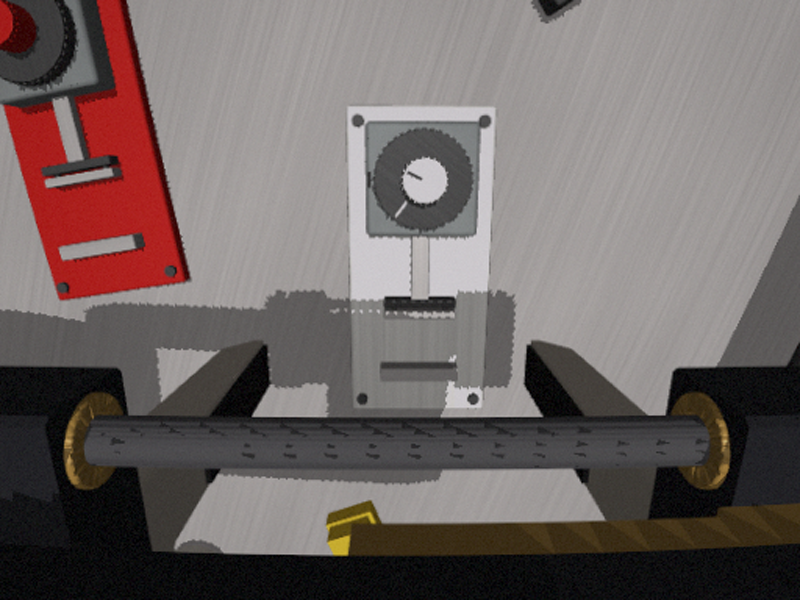

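The wrist picture (800-wide) shows the clamp between the fingers. The plate corners are at (347,107), (496,107), (482,408) and (355,408), the knob top at (425,180), and the ring's line runs from (397,216) to (407,203). The fence is near y≈370 and the jaw pad near y≈304.

Run:
```python
from h import *
import pickle
from scipy.optimize import least_squares
ci=pickle.load(open("w1.pkl","rb")); k=1/1.5625
px=np.array([[347,107],[496,107],[482,408],[355,408]])*k
W=ray(ci,px,.012); print(W.round(4))
# image up=+y clamp; right = tool y = +x clamp
m=np.array([[-50,110],[50,110],[50,-110],[-50,-110]])/1000
def T(p,a): c,s=np.cos(p[2]),np.sin(p[2]); return np.array(a)@np.array([[c,s],[-s,c]])+p[:2]
f=lambda p:(T(p,m)-W[:,:2]).ravel()
r=least_squares(f,[.57,.2,.32]); p=r.x; print("clamp",p.round(4),"res mm",(r.fun*1000).round(1))
loc=lambda q:(np.atleast_2d(q)[:,:2]-p[:2])@np.array([[np.cos(p[2]),-np.sin(p[2])],[np.sin(p[2]),np.cos(p[2])]])
kn=ray(ci,np.array([[425,180]])*k,.068); print("knob",kn.round(4),loc(kn).round(4))
rc=ray(ci,np.array([[422.5,179.5]])*k,.048);print("ringcentre",rc.round(4),loc(rc).round(4))
for z,uv in((.026,[419,362]),(.012,[419,380]),(.025,[420,298]),(.012,[420,311])): print(z,uv,loc(ray(ci,np.array([uv])*k,z)).round(4))
im=cv2.imread("pics/w1.png")[195:250,215:315]; cv2.imwrite("pics/w1c.png",cv2.convertScaleAbs(cv2.resize(im,None,fx=8,fy=8,interpolation=cv2.INTER_CUBIC),alpha=1.6))
ct=eyes.camera_info("top"); print("top knob pred",proj(ct,np.r_[T(p,[loc(kn)[0]])[0],.068])/k, "corner pred",(proj(ct,np.c_[T(p,m),[.012]*4])/k).round(0).tolist())
```

```text
[[0.4916 0.292  0.012 ]
 [0.5852 0.3235 0.012 ]
 [0.6539 0.1166 0.012 ]
 [0.5614 0.0859 0.012 ]]
clamp [0.573  0.2045 0.3234] res mm [-0.9  0.9  0.3  1.2  1.5 -0.5 -0.8 -1.5]
knob [[0.5528 0.2634 0.068 ]] [[-0.0004  0.0622]]
ringcentre [[0.5525 0.2632 0.048 ]] [[-0.0008  0.0622]]
0.026 [419, 362] [[-0.0007 -0.0654]]
0.012 [419, 380] [[ 0.0001 -0.0856]]
0.025 [420, 298] [[-0.0005 -0.0184]]
0.012 [420, 311] [[ 0.0002 -0.0315]]
top knob pred [[271.0628427  308.05097529]] corner pred [[261.0, 341.0], [247.0, 295.0], [349.0, 262.0], [364.0, 308.0]]
```

View pics/w1c.png

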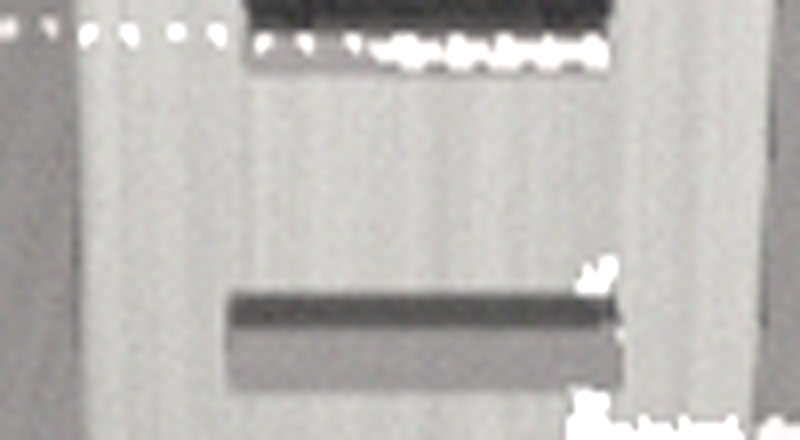

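The crop shows the fence's face between y≈295 (lower edge) and 327 (upper edge), with its top out to 388. The jaw pad's front top edge is at y≈70.

Run:
```python
from h import *
import pickle
ci=pickle.load(open("w1.pkl","rb")); p=np.array([.573,.2045,.3234])
c,s=np.cos(p[2]),np.sin(p[2]); A=np.array([[c,-s],[s,c]])
loc=lambda q:(np.atleast_2d(q)[:,:2]-p[:2])@A
for n,x,y,z in(("face low",421,295,.012),("face up",423,327,.026),("far",424,388,.026),("pad",428,70,.025)):
    print(n,loc(ray(ci,[[215+x/8-.4,195+y/8-.4]],z)).round(4))
for fy in(-.076,-.075,-.074): print(fy,(np.array([0,fy+.019])@A.T+p[:2]).round(4))
```

```text
face low [[-0.0012 -0.0708]]
face up [[-0.0015 -0.07  ]]
far [[-0.0012 -0.0792]]
pad [[-0.0011 -0.0327]]
-0.076 [0.5911 0.1505]
-0.075 [0.5908 0.1514]
-0.074 [0.5905 0.1524]
```

servo_tool([
  [[-1,6,-37,0,0,0,-0.031],[-1,6,-37,0,0,0,-0.031],[-1,6,-37,0,0,0,-0.031],[-1,6,-37,0,0,0,-0.031],[-1,6,-37,0,0,0,-0.031],[-1,6,-37,0,0,0,-0.031],[-1,6,-37,0,0,0,-0.031],[-1,6,-37,0,0,0,-0.031],[-1,0,0,0,0,0,0],[-1,0,0,0,0,0,0],[-1,0,0,0,0,0,0]],
])

```text
t: 2.75
tool_pos: [0.6055, -0.0957, 0.1998]
orientation: [-2.136, -2.303, -0.001]
force: [-0.1, 0.4, -0.2]
opening: 0.0931
```

Run:
```python
from h import *
import pickle
st(); ci=eyes.camera_info("wrist"); im=eyes.read_camera("wrist")[:,:,::-1]
pickle.dump(ci,open("w2.pkl","wb")); cv2.imwrite("pics/w2.png",im)
u,v=proj(ci,[.607,-.095,.02])[0]; print(u,v)
u=int(max(u-70,0)); v=int(max(v-55,0)); print(u,v)
cv2.imwrite("pics/w2c.png",cv2.resize(im[v:v+100,u:u+133],None,fx=6,fy=6,interpolation=cv2.INTER_CUBIC))
```

```text
t 2.75 p [ 0.6055 -0.0957  0.1998] F [-0.1   0.37 -0.23] M [-0.066  0.087 -0.023] op 0.0931 toolz [ 0.     0.001 -1.   ] tooly ang 0.0752 q [-2.410e-01  1.800e-01  1.488e+00  1.000e-03  1.474e+00 -3.160e-01]
254.65495847190263 172.58993794574107
184 117
```

View pics/w2c.png

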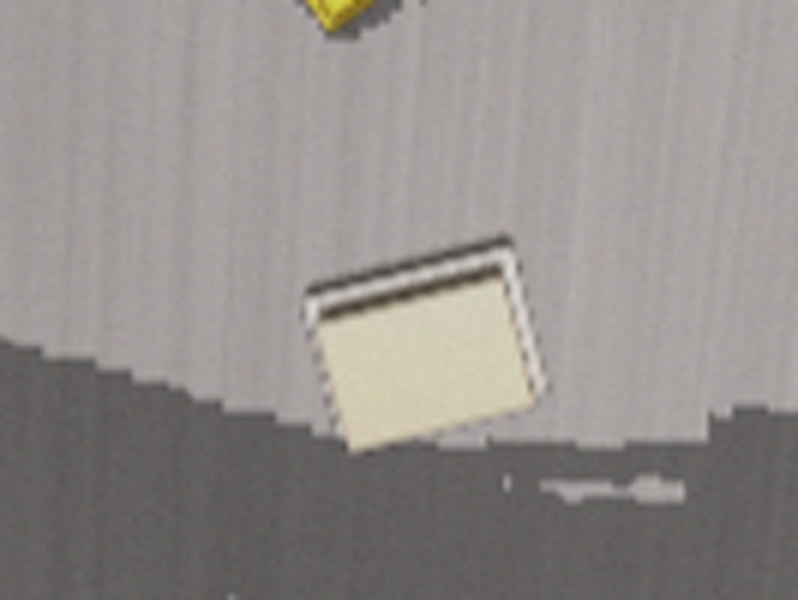

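The block is upright. In the crop its wax top has corners at (318,320), (502,275), (536,405) and (352,452).

Run:
```python
from h import *
import pickle
ci=pickle.load(open("w2.pkl","rb"))
px=np.array([[318,320],[502,275],[536,405],[352,452]])/6+[184,117]-.42
W=ray(ci,px,.034); print(W.round(4)); print("centre",W.mean(0).round(4))
d=W[1]-W[0]+W[2]-W[3]; print("yaw x",np.arctan2(d[1],d[0]),"len",np.linalg.norm(d)/2)
d=W[0]-W[3]+W[1]-W[2]; print("yaw y",np.arctan2(d[1],d[0]),"len",np.linalg.norm(d)/2)
```

```text
[[ 0.5878 -0.0908  0.034 ]
 [ 0.6189 -0.0806  0.034 ]
 [ 0.6268 -0.103   0.034 ]
 [ 0.5953 -0.1139  0.034 ]]
centre [ 0.6072 -0.0971  0.034 ]
yaw x 0.3254551674240936 len 0.033038264617420675
yaw y 1.8953158407024806 len 0.024037190613917576
```

servo_tool([
  [[-1,1.7,-1.4,-25,0,0,0.05],[-1,0,0,-25,0,0,0.05],[-1,0,0,-25,0,0,0.05],[-1,0,0,-25,0,0,0.05],[-1,0,0,-25,0,0,0.05],[-1,0,0,-20,0,0,0],[-1,0,0,-15,0,0,0],[-1,0,0,-10,0,0,0],[-1,0,0,0,0,0,0],[-1,0,0,0,0,0,0]],
])

```text
t: 3.8
tool_pos: [0.6079, -0.0987, 0.0304]
orientation: [1.834, 2.549, 0.001]
force: [0.9, 0.1, 0.2]
opening: 0.0928
```

servo_tool([
  [[1,0,0,0,0,0,0],[1,0,0,0,0,0,0],[1,0,0,0,0,0,0],[1,0,0,0,0,0,0],[1,0,0,0,0,0,0],[1,0,0,0,0,0,0],[1,0,0,0,0,0,0],[1,0,0,0,0,0,0]],
], force=15)

```text
t: 4.6
tool_pos: [0.6073, -0.0988, 0.0296]
orientation: [-1.835, -2.55, 0.0]
force: [0.5, 0.5, 1.1]
opening: 0.0335
```

```bash
python3 -c "
from h import *
st()"
```

```text
t 4.6 p [ 0.6073 -0.0988  0.0296] F [0.5  0.52 1.11] M [-0.027  0.025 -0.055] op 0.0335 toolz [-0.  0. -1.] tooly ang 0.323 q [-0.245  0.348  1.617 -0.     1.177 -0.568]
```

servo_tool([
  [[1,0,0,10,0,0,0],[1,0,0,25,0,0,0],[1,0,0,30,0,0,0],[1,0,10,25,0,0,0],[1,-3,40,0,0,0,0],[1,-3,40,0,0,0,0],[1,-3,40,0,0,0,0],[1,-3,40,0,0,0,0],[1,-3,40,0,0,0,0],[1,-3,30,0,0,0,0],[1,0,13,0,0,0,0],[1,0,0,0,0,0,0]],
])

```text
t: 5.8
tool_pos: [0.5893, 0.1556, 0.1201]
orientation: [1.832, 2.552, 0.001]
force: [-0.6, -0.4, -1.3]
opening: 0.0336
```

servo_tool([
  [[1,0,0,0,0,0,0],[1,0,0,0,0,0,0],[1,0,0,0,0,0,0]],
])

```text
t: 6.1
tool_pos: [0.5896, 0.1527, 0.1196]
orientation: [1.838, 2.548, -0.0]
force: [0.2, 0.3, -0.6]
opening: 0.034
```

Run:
```python
from h import *
import pickle
st(); ci=eyes.camera_info("wrist"); im=eyes.read_camera("wrist")[:,:,::-1]
pickle.dump(ci,open("w3.pkl","wb")); cv2.imwrite("pics/w3.png",im)
cv2.imwrite("pics/w3b.png",cv2.resize(im[40:330,80:432],None,fx=2.0,fy=2.0,interpolation=cv2.INTER_CUBIC))
```

```text
t 6.1 p [0.5896 0.1527 0.1196] F [ 0.23  0.33 -0.57] M [-0.062  0.037  0.022] op 0.034 toolz [-0. -0. -1.] tooly ang 0.3212 q [ 0.169  0.23   1.581 -0.     1.331 -0.152]
```

View pics/w3b.png

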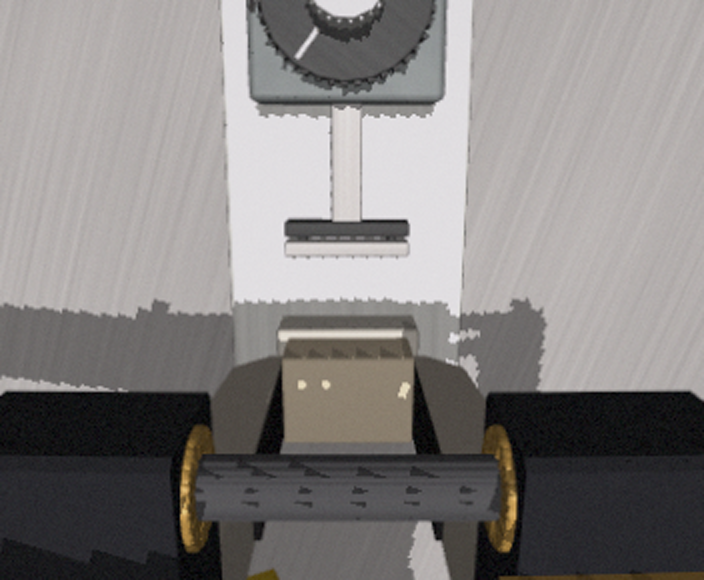

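The block hangs squarely between jaw and fence. In the crop the pad edge is at y≈257 and the foot's +y edge at y≈328 (top) and 317 (bottom). I'll check the clearances.

Run:
```python
from h import *
import pickle
ci=pickle.load(open("w3.pkl","rb")); p=np.array([.573,.2045,.3234])
c,s=np.cos(p[2]),np.sin(p[2]); A=np.array([[c,-s],[s,c]])
loc=lambda q:(np.atleast_2d(q)[:,:2]-p[:2])@A
g=lambda x,y,z:loc(ray(ci,[[80+x/2-.25,40+y/2-.25]],z)).round(4)
print("pad",g(347,256,.025),"foot top edge",g(347,330,.106),"foot bottom edge",g(347,317,.09),"tcp",loc(monitor.read_state()["tool_pos"]).round(4))
im=cv2.imread("pics/w3.png").astype(int); u=80+347//2
print([(40+0,)],[(v,im[v,u+12].tolist()) for v in range(192,222)])
```

```text
pad [[-0.0008 -0.0332]] foot top edge [[-0.0007 -0.0395]] foot bottom edge [[-0.0007 -0.0402]] tcp [[-0.0007 -0.0543]]
[(40,)] [(192, [145, 147, 149]), (193, [146, 146, 148]), (194, [143, 147, 148]), (195, [141, 144, 146]), (196, [142, 145, 147]), (197, [124, 126, 128]), (198, [91, 95, 99]), (199, [85, 91, 92]), (200, [87, 90, 94]), (201, [85, 89, 91]), (202, [86, 90, 93]), (203, [86, 93, 96]), (204, [123, 130, 134]), (205, [171, 180, 186]), (206, [201, 210, 218]), (207, [210, 219, 225]), (208, [182, 193, 201]), (209, [113, 125, 133]), (210, [78, 89, 98]), (211, [78, 89, 97]), (212, [74, 86, 93]), (213, [79, 91, 99]), (214, [79, 90, 100]), (215, [83, 93, 100]), (216, [84, 97, 105]), (217, [70, 81, 90]), (218, [72, 84, 91]), (219, [92, 106, 114]), (220, [105, 122, 135]), (221, [115, 128, 142])]
```

servo_tool([
  [[1,-0.6,1.8,-15,0,0,0],[1,0,0,-20,0,0,0],[1,0,0,-20,0,0,0],[1,0,0,-10,0,0,0],[1,0,0,-5,0,0,0],[1,0,0,0,0,0,0],[1,0,0,-3,0,0,0],[1,0,0,-3,0,0,0],[1,0,0,-1,0,0,0],[1,0,0,0,0,0,0],[1,0,0,0,0,0,0]],
])

```text
t: 7.25
tool_pos: [0.5889, 0.156, 0.0429]
orientation: [1.835, 2.55, 0.0]
force: [-0.1, 1.1, -1.0]
opening: 0.0337
```

```bash
python3 -c "
from h import *
st()"
```

```text
t 7.25 p [0.5889 0.156  0.0429] F [-0.06  1.08 -1.01] M [-0.092  0.056 -0.024] op 0.0337 toolz [ 0.  0. -1.] tooly ang 0.3231 q [ 0.175  0.315  1.63  -0.     1.196 -0.148]
```

servo_tool([
  [[1,0,0,-1,0,0,0],[1,0,0,0,0,0,0],[0.1,0,0,0,0,0,0],[-0.3,0,0,0,0,0,0],[-0.3,0,0,0,0,0,0],[-0.3,0,0,0,0,0,0],[-0.3,0,0,0,0,0,0],[-0.3,0,0,0,0,0,0]],
])

```text
t: 8.05
tool_pos: [0.5888, 0.156, 0.0416]
orientation: [1.835, 2.55, -0.0]
force: [0.2, 0.1, 0.5]
opening: 0.0601
```

servo_tool([
  [[-0.3,0,0,20,0,0,0],[-0.3,0,0,40,0,0,0],[-0.3,0,0,40,0,0,0],[-0.3,0,0,0,0,0,0],[-0.3,0,0,0,0,0,0]],
])

```text
t: 8.55
tool_pos: [0.5898, 0.1561, 0.1432]
orientation: [1.834, 2.548, 0.004]
force: [-0.6, 0.1, 0.1]
opening: 0.0605
```

Run:
```python
from h import *
import pickle
st(); ci=eyes.camera_info("wrist"); im=eyes.read_camera("wrist")[:,:,::-1]
pickle.dump(ci,open("w4.pkl","wb")); cv2.imwrite("pics/w4.png",im)
cv2.imwrite("pics/w4b.png",cv2.resize(im[20:300,100:412],None,fx=2.0,fy=2.0,interpolation=cv2.INTER_CUBIC))
```

```text
t 8.55 p [0.5898 0.1561 0.1432] F [-0.62  0.12  0.06] M [-0.098  0.018  0.06 ] op 0.0605 toolz [ 0.003  0.001 -1.   ] tooly ang 0.323 q [ 0.175  0.209  1.561 -0.     1.369 -0.148]
```

View pics/w4b.png

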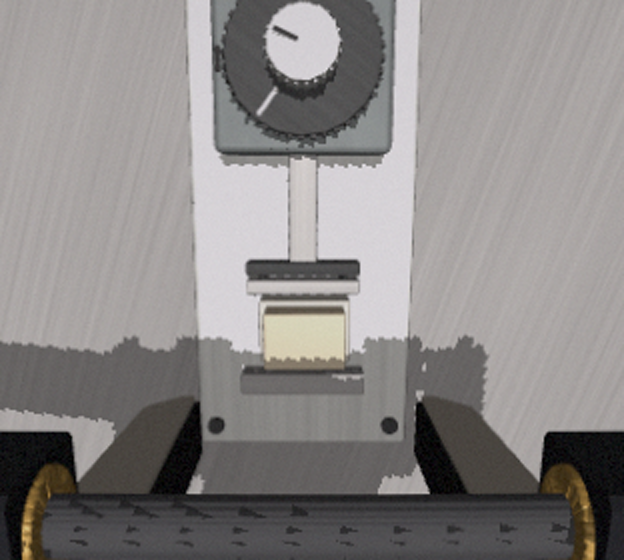

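The block stands on the bed between pad and fence, squarely. The knob top is centred at about (302,42) in the crop.

Run:
```python
from h import *
import pickle
ci=pickle.load(open("w4.pkl","rb"))
im=cv2.imread("pics/w4.png"); g=im[20:62,225:278].min(2)
_,b=cv2.threshold(g,150,255,0); c=max(cv2.findContours(b,0,1)[0],key=cv2.contourArea)
e=cv2.fitEllipse(cv2.convexHull(c)); print(e, cv2.contourArea(c)); uv=np.array(e[0])+[225,20]
print(uv,ray(ci,[uv],.068).round(4), ray(ci,[[100+302/2,20+42/2]],.068).round(4))
p=np.array([.573,.2045,.3234])
c,s=np.cos(p[2]),np.sin(p[2]); A=np.array([[c,-s],[s,c]])
loc=lambda q:(np.atleast_2d(q)[:,:2]-p[:2])@A
G=lambda x,y,z:loc(ray(ci,[[100+x/2-.25,20+y/2-.25]],z)).round(4)
print("pad",G(303,294,.025),"wax +y edge",G(305,308,.046),"wax -y edge",G(305,369,.046),"foot top +y",G(305,299,.028))
```

```text
((25.96364402770996, 20.044143676757812), (37.410274505615234, 38.92808151245117), 178.75030517578125) 1076.0
[250.96364403  40.04414368] [[0.5525 0.2635 0.068 ]] [[0.5527 0.2629 0.068 ]]
pad [[-0.0009 -0.0334]] wax +y edge [[ 0.     -0.0354]] wax -y edge [[-0.     -0.0615]] foot top +y [[-0.     -0.0351]]
```

servo_tool([
  [[-0.3,-3.7,10.7,0,0,0,0.118],[-0.3,-3.7,10.7,0,0,0,0.118],[-0.3,-3.7,10.7,0,0,0,0.118],[-0.3,-3.7,10.7,0,0,0,0.118],[-0.3,-3.7,10.7,0,0,0,0.118],[-0.3,-3.7,10.7,0,0,0,0.118],[-0.3,-3.7,10.7,0,0,0,0.118],[-0.3,-3.7,10.7,0,0,0,0.118],[-0.3,-3.7,10.7,0,0,0,0.118],[-0.3,-3.7,10.7,0,0,0,0.118],[-0.3,0,0,0,0,0,0],[-0.3,0,0,0,0,0,0]],
])

```text
t: 9.8
tool_pos: [0.5509, 0.2625, 0.1399]
orientation: [-0.111, -3.137, 0.002]
force: [0.7, 0.4, 0.3]
opening: 0.0604
```

Run:
```python
from h import *
import pickle
st(); ci=eyes.camera_info("wrist"); im=eyes.read_camera("wrist")[:,:,::-1]
pickle.dump(ci,open("w5.pkl","wb")); cv2.imwrite("pics/w5.png",im)
u,v=proj(ci,[.5525,.263,.068])[0]; print(u,v)
u=int(u-60); v=int(v-45); print(u,v)
c=im[v:v+90,u:u+120].copy(); cv2.imwrite("pics/w5c.png",cv2.resize(c,None,fx=6,fy=6,interpolation=cv2.INTER_CUBIC))
```

```text
t 9.8 p [0.5509 0.2625 0.1399] F [0.68 0.44 0.28] M [ 0.022 -0.012 -0.004] op 0.0604 toolz [-0.002 -0.001 -1.   ] tooly ang 1.5001 q [ 0.361  0.217  1.557 -0.     1.37  -1.139]
255.35699525446128 203.5435390860088
195 158
```

View pics/w5c.png

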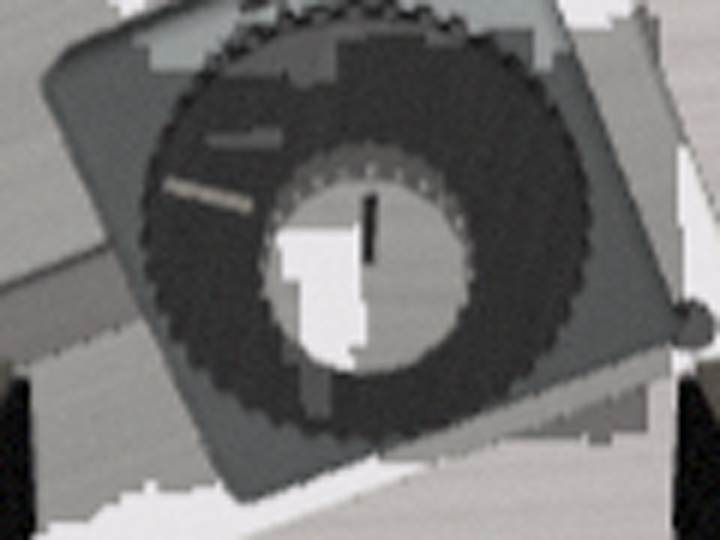

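The knob top centre is at about (368,275) in the crop, which matches (0.5525, 0.263) to within half a millimetre.

servo_tool([
  [[-0.3,1.6,0.8,-20,0,0,0],[-0.3,0,0,-20,0,0,0],[-0.3,0,0,-15,0,0,0],[-0.3,0,0,-10,0,0,0],[-0.3,0,0,-5,0,0,0],[-0.3,0,0,0,0,0,0],[-0.3,0,0,0,0,0,0],[-0.3,0,0,0,0,0,0]],
])

```text
t: 10.65
tool_pos: [0.5541, 0.264, 0.0727]
orientation: [0.107, 3.138, 0.001]
force: [0.5, -0.6, -0.2]
opening: 0.0603
```

```bash
python3 -c "
from h import *
st()"
```

```text
t 10.65 p [0.5541 0.264  0.0727] F [ 0.48 -0.59 -0.18] M [ 0.008 -0.033  0.004] op 0.0603 toolz [ 0.002  0.001 -1.   ] tooly ang 1.5029 q [ 0.361  0.289  1.602 -0.     1.249 -1.142]
```

servo_tool([
  [[-0.3,-1.5,-0.8,-4,0,0,0],[-0.3,0,0,-4.5,0,0,0],[-0.3,0,0,0,0,0,0],[-0.3,0,0,0,0,0,0],[-0.3,0,0,0,0,0,0]],
])

```text
t: 11.15
tool_pos: [0.5519, 0.263, 0.0631]
orientation: [-0.106, -3.14, 0.0]
force: [-0.7, -0.0, 0.2]
opening: 0.0605
```

servo_tool([
  [[1,0,0,0,0,0,0],[1,0,0,0,0,0,0],[1,0,0,0,0,0,0],[1,0,0,0,0,0,0],[1,0,0,0,0,0,0],[1,0,0,0,0,0,0]],
], force=30)

```text
t: 11.75
tool_pos: [0.5519, 0.2638, 0.0632]
orientation: [0.106, 3.139, 0.002]
force: [1.1, 4.9, -2.0]
opening: 0.0255
```

```bash
python3 -c "
from h import *
st()"
```

```text
t 11.75 p [0.5519 0.2638 0.0632] F [ 1.06  4.87 -2.03] M [ 0.859 -0.086 -0.018] op 0.0255 toolz [ 0.     0.001 -1.   ] tooly ang 1.5032 q [ 3.610e-01  2.960e-01  1.613e+00  1.000e-03  1.232e+00 -1.142e+00]
```

servo_tool([
  [[1,0,0.7,0,0,0,0],[1,0,0,0,0,0,-0.05],[1,0,0,0,0,0,-0.05],[1,0,0,0,0,0,-0.05],[1,0,0,0,0,0,-0.05]],
])

```text
t: 12.25
tool_pos: [0.5519, 0.2638, 0.0632]
orientation: [0.422, 3.113, 0.0]
force: [1.0, 3.7, -0.2]
opening: 0.0251
```

```bash
cat >> h.py <<'E'
def tq(n=8):
    M=[];J=[]
    for i in range(n+1):
        s=monitor.read_state(); M.append(s["wrist_torque"][2]); J.append(s["joint_torque"][5])
        if i<n: eyes.read_camera("wrist")
    R=Ro.from_rotvec(s["orientation"]).as_matrix()
    print("moving M %.3f J %.3f | paused mean M %.3f J"%(M[0],J[0],np.mean(M[2:])),np.round(J,3),"yaw",round(np.arctan2(R[1,1],R[0,1]),4),"F",s["force"].round(1),"p",s["tool_pos"].round(4),"op",round(s["opening"],4),"t",s["t"])
E
python3 -c "
from h import *
tq(6)"
```

```text
moving M 0.209 J -0.892 | paused mean M -0.015 J [-0.892 -0.711  0.953  0.425  0.12   0.029  0.012] yaw 1.3042 F [ 0.8  4.6 -0.5] p [0.5519 0.2639 0.0632] op 0.0252 t 12.55
```

The moving reading shows the drag (0.21) and the paused hand reads about 0, so I'll measure while moving slowly. I'll travel quickly to about 0.7 rad, then sample the free drag.

servo_tool([
  [[1,0,0.5,0,0,0,-0.05],[1,0,0,0,0,0,-0.1],[1,0,0,0,0,0,-0.1],[1,0,0,0,0,0,-0.1],[1,0,0,0,0,0,-0.1],[1,0,0,0,0,0,-0.05],[1,0,0,0,0,0,-0.02],[1,0,0,0,0,0,-0.02]],
])

```text
t: 13.35
tool_pos: [0.552, 0.264, 0.0632]
orientation: [1.234, 2.889, -0.0]
force: [1.1, 1.5, -0.3]
opening: 0.0254
```

```bash
python3 -c "
from h import *
tq(0)"
```

```text
return _methods._mean(a, axis=axis, dtype=dtype,
  ret = ret.dtype.type(ret / rcount)
```

servo_tool([
  [[1,0,0,0,0,0,-0.02]],
])

```text
t: 13.45
tool_pos: [0.552, 0.264, 0.0632]
orientation: [1.264, 2.876, -0.0]
force: [1.7, 1.6, 1.0]
opening: 0.025
```

```bash
python3 -c "
from h import *
tq(0)"
```

```text
return _methods._mean(a, axis=axis, dtype=dtype,
  ret = ret.dtype.type(ret / rcount)
```

servo_tool([
  [[1,0,0,0,0,0,-0.02]],
])

```text
t: 13.55
tool_pos: [0.552, 0.2639, 0.0632]
orientation: [1.293, 2.863, -0.0]
force: [0.9, 1.7, 0.8]
opening: 0.0253
```

```bash
python3 -c "
from h import *
tq(0)"
```

```text
return _methods._mean(a, axis=axis, dtype=dtype,
  ret = ret.dtype.type(ret / rcount)
```

servo_tool([
  [[1,0,0,0,0,0,-0.02]],
])

```text
t: 13.65
tool_pos: [0.552, 0.264, 0.0632]
orientation: [1.322, 2.849, -0.0]
force: [1.2, 0.3, 0.9]
opening: 0.0252
```

```bash
python3 -c "
from h import *
tq(0)
im=eyes.read_camera('wrist')[:,:,::-1]; cv2.imwrite('pics/w6.png',im)
cv2.imwrite('pics/w6b.png',cv2.resize(im[100:400,40:440],None,fx=2,fy=2,interpolation=cv2.INTER_CUBIC))
import pickle; pickle.dump(eyes.camera_info('wrist'),open('w6.pkl','wb'))
im=eyes.read_camera('top')[:,:,::-1]; cv2.imwrite('pics/t6.png',im)"
```

```text
moving M 0.122 J -0.279 | paused mean M nan J [-0.279] yaw 0.7017 F [1.2 0.3 0.9] p [0.552  0.264  0.0632] op 0.0252 t 13.65
  return _methods._mean(a, axis=axis, dtype=dtype,
  ret = ret.dtype.type(ret / rcount)
```

View pics/w6b.png

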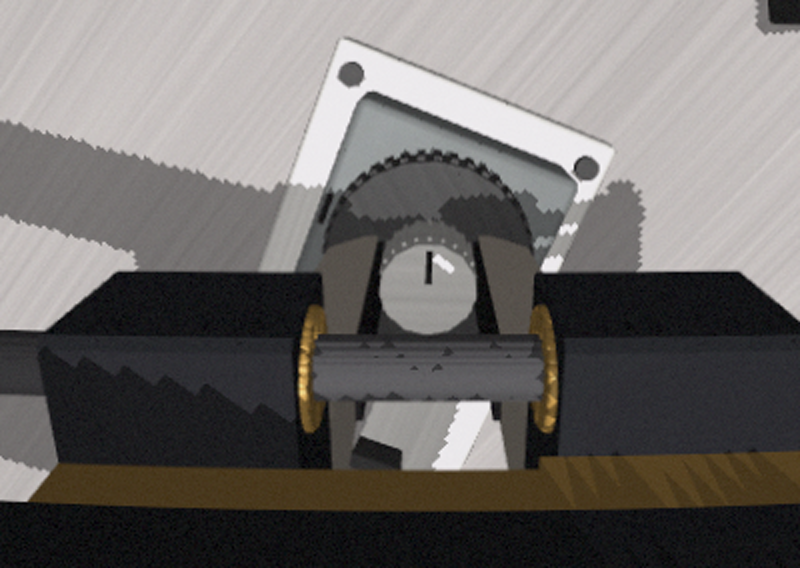

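The wrist view shows the fingers on the knob with its mark still straight ahead in the hand frame, as before, so there is no slip. The joint-6 torque in steady slow motion is nearly free of noise (−0.288, −0.288, −0.279), so it makes a good signal.

servo_tool([
  [[1,0,0,0,0,0,-0.02],[1,0,0,0,0,0,-0.02],[1,0,0,0,0,0,-0.02],[1,0,0,0,0,0,-0.02]],
])

```text
t: 14.15
tool_pos: [0.552, 0.264, 0.0632]
orientation: [1.436, 2.794, -0.0]
force: [2.1, -1.5, 1.2]
opening: 0.0251
```

```bash
python3 -W ignore -c "
from h import *
tq(0)"
```

```text
moving M 0.147 J -0.263 | paused mean M nan J [-0.263] yaw 0.6212 F [ 2.1 -1.5  1.2] p [0.552  0.264  0.0632] op 0.0251 t 14.15
```

servo_tool([
  [[1,0,0,0,0,0,-0.02],[1,0,0,0,0,0,-0.02]],
])

```text
t: 14.35
tool_pos: [0.552, 0.264, 0.0632]
orientation: [1.492, 2.765, -0.0]
force: [2.6, -1.0, 1.5]
opening: 0.025
```

```bash
python3 -W ignore -c "
from h import *
tq(0)"
```

```text
moving M 0.185 J -0.262 | paused mean M nan J [-0.262] yaw 0.5812 F [ 2.6 -1.   1.5] p [0.552  0.264  0.0632] op 0.025 t 14.35
```

servo_tool([
  [[1,0,0,0,0,0,-0.02],[1,0,0,0,0,0,-0.02]],
])

```text
t: 14.55
tool_pos: [0.552, 0.264, 0.0632]
orientation: [1.547, 2.734, -0.0]
force: [1.5, -2.0, 2.1]
opening: 0.0254
```

```bash
python3 -W ignore -c "
from h import *
tq(0)"
```

```text
moving M 0.127 J -0.262 | paused mean M nan J [-0.262] yaw 0.5413 F [ 1.5 -2.   2.1] p [0.552  0.264  0.0632] op 0.0254 t 14.55
```

servo_tool([
  [[1,0,0,0,0,0,-0.02],[1,0,0,0,0,0,-0.02]],
])

```text
t: 14.75
tool_pos: [0.552, 0.2641, 0.0632]
orientation: [1.601, 2.703, 0.0]
force: [1.9, -1.9, 2.9]
opening: 0.025
```

```bash
python3 -W ignore -c "
from h import *
tq(0)"
```

```text
moving M 0.131 J -0.263 | paused mean M nan J [-0.263] yaw 0.5013 F [ 1.9 -1.9  2.9] p [0.552  0.2641 0.0632] op 0.025 t 14.75
```

The baseline is a flat −0.262 in steady motion, with 1.0 rad turned.

servo_tool([
  [[1,0,0,0,0,0,-0.02],[1,0,0,0,0,0,-0.02]],
])

```text
t: 14.95
tool_pos: [0.552, 0.2641, 0.0632]
orientation: [1.655, 2.67, 0.0]
force: [2.3, -2.3, 2.6]
opening: 0.025
```

```bash
python3 -W ignore -c "
from h import *
tq(0)"
```

```text
moving M 0.214 J -0.262 | paused mean M nan J [-0.262] yaw 0.4613 F [ 2.3 -2.3  2.6] p [0.552  0.2641 0.0632] op 0.025 t 14.95
```

servo_tool([
  [[1,0,0,0,0,0,-0.02],[1,0,0,0,0,0,-0.02]],
])

```text
t: 15.15
tool_pos: [0.552, 0.2641, 0.0632]
orientation: [1.708, 2.637, 0.0]
force: [2.1, -2.5, 2.1]
opening: 0.0252
```

```bash
python3 -W ignore -c "
from h import *
tq(0)"
```

```text
moving M 0.138 J -0.263 | paused mean M nan J [-0.263] yaw 0.4213 F [ 2.1 -2.5  2.1] p [0.552  0.2641 0.0632] op 0.0252 t 15.15
```

servo_tool([
  [[1,0,0,0,0,0,-0.02],[1,0,0,0,0,0,-0.02]],
])

```text
t: 15.35
tool_pos: [0.552, 0.2641, 0.0632]
orientation: [1.76, 2.602, 0.0]
force: [3.9, -2.8, 1.9]
opening: 0.0251
```

```bash
python3 -W ignore -c "
from h import *
tq(0)"
```

```text
moving M 0.146 J -0.250 | paused mean M nan J [-0.25] yaw 0.3813 F [ 3.9 -2.8  1.9] p [0.552  0.2641 0.0632] op 0.0251 t 15.35
```

servo_tool([
  [[1,0,0,0,0,0,-0.02],[1,0,0,0,0,0,-0.02]],
])

```text
t: 15.55
tool_pos: [0.552, 0.2641, 0.0632]
orientation: [1.812, 2.566, 0.0]
force: [3.7, -2.7, 2.4]
opening: 0.0252
```

```bash
python3 -W ignore -c "
from h import *
tq(0)"
```

```text
moving M 0.113 J -0.236 | paused mean M nan J [-0.236] yaw 0.3413 F [ 3.7 -2.7  2.4] p [0.552  0.2641 0.0632] op 0.0252 t 15.55
```

servo_tool([
  [[1,0,0,0,0,0,-0.02],[1,0,0,0,0,0,-0.02]],
])

```text
t: 15.75
tool_pos: [0.552, 0.2641, 0.0632]
orientation: [1.863, 2.529, 0.0]
force: [3.6, -2.9, 1.6]
opening: 0.0252
```

```bash
python3 -W ignore -c "
from h import *
tq(0)"
```

```text
moving M 0.175 J -0.221 | paused mean M nan J [-0.221] yaw 0.3013 F [ 3.6 -2.9  1.6] p [0.552  0.2641 0.0632] op 0.0252 t 15.75
```

The load signal has risen by about 0.0145 per 0.04 rad since yaw ≈0.417, which matches 0.008 N m/N × ~50 N/rad. The force is now about 5 N.

servo_tool([
  [[1,0,0,0,0,0,-0.02],[1,0,0,0,0,0,-0.02]],
])

```text
t: 15.95
tool_pos: [0.552, 0.2641, 0.0632]
orientation: [1.913, 2.492, 0.0]
force: [3.3, -2.6, 2.4]
opening: 0.0252
```

```bash
python3 -W ignore -c "
from h import *
tq(0)"
```

```text
moving M 0.185 J -0.206 | paused mean M nan J [-0.206] yaw 0.2614 F [ 3.3 -2.6  2.4] p [0.552  0.2641 0.0632] op 0.0252 t 15.95
```

servo_tool([
  [[1,0,0,0,0,0,-0.02],[1,0,0,0,0,0,-0.02]],
])

```text
t: 16.15
tool_pos: [0.552, 0.2641, 0.0632]
orientation: [1.962, 2.453, 0.0]
force: [4.3, -3.3, 2.6]
opening: 0.0259
```

```bash
python3 -W ignore -c "
from h import *
tq(0)"
```

```text
moving M 0.198 J -0.192 | paused mean M nan J [-0.192] yaw 0.2214 F [ 4.3 -3.3  2.6] p [0.552  0.2641 0.0632] op 0.0259 t 16.15
```

servo_tool([
  [[1,0,0,0,0,0,-0.02],[1,0,0,0,0,0,0],[1,0,0,0,0,0,0],[0.2,0,0,0,0,0,0],[-0.1,0,0,0,0,0,0],[-0.3,0,0,0,0,0,0],[-0.3,0,0,0,0,0,0],[-0.3,0,0,0,0,0,0]],
])

```text
t: 16.95
tool_pos: [0.5515, 0.2643, 0.0629]
orientation: [-1.985, -2.435, 0.001]
force: [-0.2, 0.1, 0.1]
opening: 0.0583
```

servo_tool([
  [[-0.3,0,0,10,0,0,0],[-0.3,0,0,30,0,0,0],[-0.3,0,0,40,0,0,0],[-0.3,0,0,40,0,0,0],[-0.3,0,0,10,0,0,0],[-0.3,10,-30,0,0,0,0],[-0.3,10,-30,0,0,0,0],[-0.3,0,0,0,0,0,0],[-0.3,0,0,0,0,0,0],[-0.3,0,0,0,0,0,0]],
])

```text
t: 17.95
tool_pos: [0.5715, 0.2048, 0.1931]
orientation: [-1.984, -2.435, -0.0]
force: [-0.5, 0.3, -0.4]
opening: 0.0604
```

Run:
```python
from h import *
import pickle
st(); ci=eyes.camera_info("wrist"); im=eyes.read_camera("wrist")[:,:,::-1]
pickle.dump(ci,open("w7.pkl","wb")); cv2.imwrite("pics/w7.png",im)
cv2.imwrite("pics/w7b.png",cv2.resize(im[60:330,80:430],None,fx=2.2,fy=2.2,interpolation=cv2.INTER_CUBIC))
```

```text
t 17.95 p [0.5715 0.2048 0.1931] F [-0.49  0.29 -0.41] M [-0.052  0.005  0.034] op 0.0604 toolz [-0.  0. -1.] tooly ang 0.2032 q [0.259 0.168 1.513 0.    1.46  0.056]
```

View pics/w7b.png

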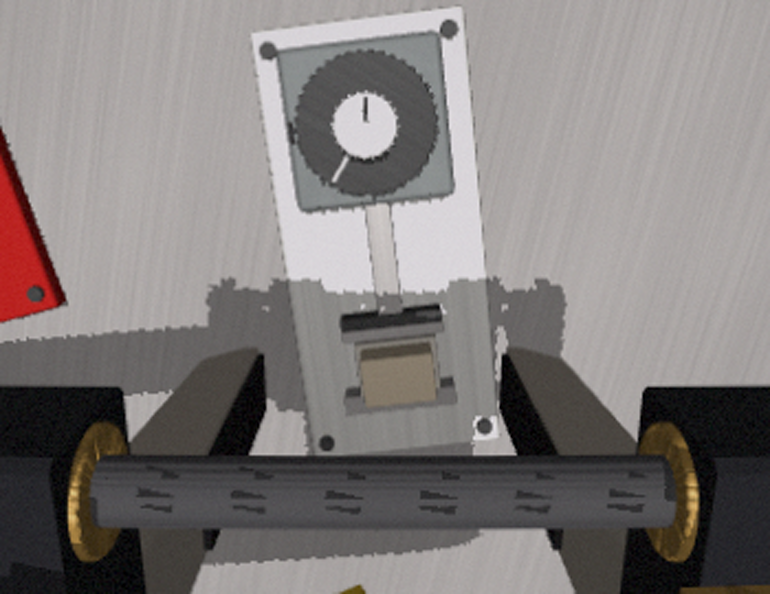

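The block is upright between pad and fence, with its foot parallel to both. The knob mark is at (366,96–120), still aligned with the hand, so there is no spring-back. The ring's line runs from (347,158) to (334,181). I'll check that against the first picture.

Run:
```python
from h import *
import pickle
def a(f,c,tip,base):
    ci=pickle.load(open(f,"rb")); W=ray(ci,np.array([tip,base]),.048)[:,:2]; d=W[0]-W[1]; return W.round(4).tolist(),np.arctan2(d[1],d[0])
k=1/1.5625
print(a("w1.pkl",0,np.array([397,216])*k,np.array([407,203])*k))
o=np.array([80,60]);print(a("w7.pkl",0,np.array([334,181])/2.2+o-.25,np.array([347,158])/2.2+o-.25))
# robust: bright line centroid within ring annulus, in world bearing
kn=np.array([.5525,.2633])
for f in("1","4","5","7"):
    ci=pickle.load(open(f"w{f}.pkl","rb")); g=cv2.imread(f"pics/w{f}.png").max(2).astype(float)
    th=np.radians(np.arange(0,360,1)); P=[]
    for r in(.020,.022,.024,.026):
        X=np.c_[kn[0]+r*np.cos(th),kn[1]+r*np.sin(th),np.full(360,.048)]; uv=proj(ci,X).astype(np.float32)
        P.append(cv2.remap(g.astype(np.float32),uv[:,:1],uv[:,1:],1)[:,0])
    m=np.mean(P,0); m[:180]=0 if f!="x" else 0; m[300:]=0; i=m.argmax(); w=slice(i-6,i+7); q=np.clip(m[w]-np.median(m[200:300]),0,None)
    print(f,"bearing deg",(np.arange(360)[w]*q).sum()/q.sum())
```

```text
([[0.5447, 0.2373], [0.5481, 0.2468]], np.float64(-1.9068046121422313))
([[0.5438, 0.2368], [0.5474, 0.2476]], np.float64(-1.8957866739219678))
1 bearing deg 251.1087214971371
4 bearing deg 250.55470977671337
5 bearing deg 251.72607392220252
7 bearing deg 250.9980409939989
```

```bash
python3 -c "
from h import *
job.close_job()"
```

```text
the job is handed in; nothing more can be done
```

The block is clamped and the job is handed in at about 18 s; no verdict came back, so these are my own readings. I stood the white block on the clamp's bed, released it, and turned only the inner knob clockwise by about 1.30 rad. I then let go and backed away to 0.19 m height.

- **Clamping force:** I estimate 9.5–11 N. The torque rise suggests about 9.5 N, and the turn after first contact (0.21–0.22 rad at about 50 N/rad) suggests about 11 N. The torque figure uses joint-6 readings in slow, steady motion, and it rests on my reading of that signal. Single wrist-torque readings agree only roughly, because their noise is about 0.03 N m (4 N).
- **Block:** the last picture shows it upright between pad and fence, its foot parallel to both. I judged this by eye and did not measure its final position again.
- **Ring:** its mark is at a bearing of 251.0°, against 251.1° at the start, so it did not move measurably.
- **Knob:** it showed no slip in the fingers and no spring-back after I let go.
- **Other things on the bench:** I felt no contact with them, but I did not picture the whole bench again at the end.

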